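# Sort the stripped focuser's parts into their trays

## Task

Put the stripped focuser's five loose parts away: stand the silver adapters barrel up in the wooden tray, the two-inch one in its wide bay and the 1.25-inch one in its narrow bay, put the bronze thumb knob in the round steel dish and lay the yellow lens cap flat, closed face up, on the floor of the cardboard carton. Set the solar filter cell down gently, flat and glass up, in the felt-lined tray, without dropping it. Leave the eyepiece that stands among the parts standing where it is.

Things in the scene. Friction and masses are not known exactly. Their poses are not given: they have to be found in the camera images.
- adapter_2in: Two-inch adapter: the larger of two silver tubes standing on the bench, open through the middle. Stands on its knurled collar (58 mm diameter, 12 mm high), smooth barrel (51 mm diameter, 30 mm long) up; 42 mm high in all, about 160 g. Round: grip the barrel at any yaw. Origin: centre of its underside; z up.
- nosepiece_125: 1.25-inch nosepiece adapter: the smaller, slimmer silver tube standing on the bench. Stands on its collar (40 mm diameter, 10 mm high), barrel (32 mm diameter, 34 mm long) up; 44 mm high in all, about 70 g. Round. Origin: centre of its underside; z up.
- thumb_knob: Bronze thumb knob, the smallest part: knurled round head (22 mm diameter, 12 mm high) flat on the bench, thin threaded shank (6 mm diameter) pointing up to 28 mm above the bench; about 40 g. Origin: centre of the head's flat underside; z along the shank.
- filter_cell: Solar filter cell: flat black ring, 52 mm diameter, 12 mm high, with smoky glass recessed in it; lies flat, glass up, about 55 g. The glass is fragile. Origin: centre of its underside; z up.
- lens_cap: Yellow plastic lens cap: 54 mm diameter, 15 mm high, lies flat, closed face up; about 18 g. Origin: centre of its underside; z up.
- eyepiece: Black eyepiece, 43 mm diameter, 60 mm high, standing upright among the parts on its narrow steel barrel (32 mm diameter); about 130 g, easily tipped. Not to be moved. Origin: centre of its underside; z up.
- adapter_tray: Wooden adapter tray, fixed, 108 mm (x) by 152 mm (y) outside, walls 6 mm thick and 22 mm high, inside floor 5 mm above the bench. A wall along x parts it into two bays, each 96 mm long (x): the wide bay, 76 mm across, centred at y = -0.032 m in the tray's frame, and the narrow bay, 58 mm across, centred at y = +0.041 m. Origin: centre of its underside.
- felt_tray: Square felt-lined plywood tray, fixed, 130 mm outside, walls 5 mm thick and 22 mm high, dark felt floor 7 mm above the bench. Origin: centre of its underside.
- steel_dish: Round steel parts dish, fixed, 120 mm across the rim, 26 mm high, sides flaring from a flat inside floor about 85 mm across, 4 mm above the bench. Origin: centre of its underside.
- carton: Shallow cut-down cardboard carton, fixed, 128 mm (x) by 118 mm (y) outside, walls 3.5 mm thick and 34 mm high, inside floor 3.5 mm above the bench. Origin: centre of its underside.
Mind the look-alikes: they are no part of the job. Leave any orange or red look-alike of the adapter_2in alone.

How it is judged (in metres and radians):
At the end, for the whole second after the job is handed in: Adapters upright on their bays' floors (2-inch wide, 1.25-inch narrow; 14 mm across, 30 mm along); filter cell glass up on the felt, cap closed face up on the carton floor (0.15 rad, 50 mm of middle); knob in the dish; all at rest under 0.02 m/s; eyepiece upright within 30 mm of its start (x of adapter_2in in the frame of adapter_tray between -0.03 and 0.03 m and y of adapter_2in in the frame of adapter_tray between -0.046 and -0.018 m and z of adapter_2in in the frame of adapter_tray between 0 and 0.01 m and angle between each of adapter_2in, nosepiece_125, filter_cell, lens_cap's own z axis and vertical below 0.15 rad and x of nosepiece_125 in the frame of adapter_tray between -0.03 and 0.03 m and y of nosepiece_125 in the frame of adapter_tray between 0.027 and 0.055 m and z of nosepiece_125 in the frame of adapter_tray between 0 and 0.01 m and horizontal distance between filter_cell and felt_tray below 0.05 m and z of filter_cell in the frame of felt_tray between 0 and 0.012 m and horizontal distance between lens_cap and carton below 0.05 m and z of lens_cap in the frame of carton between 0 and 0.01 m and horizontal distance between thumb_knob and steel_dish below 0.052 m and z of thumb_knob in the frame of steel_dish between 0 and 0.024 m and linear speed of each of adapter_2in, nosepiece_125, thumb_knob, filter_cell, lens_cap below 0.02 m/s and distance of eyepiece from where it was at the start of the episode below 0.03 m and angle between eyepiece's own z axis and vertical below 0.25 rad); the robot touches nothing.
It fails at once if the eyepiece is pushed more than 30 mm or tipped over (distance of eyepiece from where it was at the start of the episode above 0.03 m or angle between eyepiece's own z axis and vertical above 0.5 rad).
It fails at once if the glass filter cell is dropped: out of the fingers it falls faster than 0.5 m/s, as from about 15 mm or more (contact force between filter_cell and the fingers below 0.05 N and linear speed of filter_cell above 0.5 m/s).
It also fails if it takes over 128 s, if anything falls off the work surface, if the arm or the gripper's body presses on something with over 40 N, if the wrist force passes 120 N, or if a joint passes its speed limit or range.

## Robot

A 7-joint arm with a two-finger parallel gripper is mounted at the origin on the work surface. World frame = base frame: x ahead of the robot, y to its left, z up, the work surface at z = 0. Lengths are in mm, angles in rad, forces in N, time in s.
With the tool pointing down it reaches from about 425 to 950 mm from the base axis. Payload 16.7 kg.
Tool frame: the origin (TCP) lies midway between the tips of the shut fingers; the grasp point (between the pads) lies 19 mm behind it; z points along the fingers, y is the line along which they close (so a half turn about z gives the same grasp; the last joint's range is limited). The gripper opens to 94 mm and grips with 3 to 60 N. Pads are 16 mm wide; open, the fingers measure 119 mm over their backs; the gripper's body (75 mm by 177 mm) begins 78 mm behind the grasp point.
Start: joints at [-1.252, 0.426, 0.074, 1.606, -0.034, 1.111, -0.067], TCP at [304.371, 602.439, 205.467] pointing down, gripper open.
Joint ranges: [-2.85, 2.85], [-0.5, 2.14], [-1.23, 1.37], [0.21, 2.46], [-1.02, 4.16], [0.16, 2.05], [-2.73, 2.73]. Speed limits (rad/s): [1.89, 1.89, 2.39, 2.39, 3.01, 3.01, 3.01].

## Interface

Orientations are given as a rotation vector (axis times angle).
In Python, from bench import arm, get_image, job gives the robot as it stands.
- The arm moves only by the tool apply_moves, never from a script. Its argument "rows" is a list that holds one entry, the list of rows, each a list of 7 numbers: the shift along the tool's x, y, z as a fraction of full scale, then the turn, a rotation vector about the tool's x, y, z as a fraction of full scale, then the opening, from 0 (shut) to 1 (fully open). A call has 1 to 12 rows; each row shifts and turns the commanded pose from where the row before left it, along the tool's axes as they then stand; what a row does not reach is not made up. Full scale, the value 1, is 0.5 m for a shift and 180 degrees for a turn. A row lasts 1/8 s, in which the tool goes at most 62.5 mm and 10.7 degrees, less where a joint would pass 70% of its speed; a pose out of reach is approached as far as the arm can. A call with a number of a shift or a turn outside -1 to 1 is refused whole. A call with a gripper value outside its range is refused whole. The fingers move at their own pace and stop on an object; "force" is the grip in N (left out, the last holds). Time passes only in rows, so rows that do not move let the fingers close. It gives the time, the measured TCP pose, the force, the opening and the grip force at its end, in the units of the state.
- arm.get_obs(): the state, without advancing time (a new reading comes with each control period).
- get_image(name): name is "side" or "top" or "wrist"; returns a dict with "pixels" (420x560x3 uint8, blue, green, red), "mtx" (3x3 intrinsics, pixels), "k1" (the pictures are not rectified: a ray, as slopes to the right and down, at radius r is drawn at 1 + k1 r^2 times it, then the intrinsics apply), "R" (3x3) and "t" (3): a world point X has camera coordinates R X + t. Camera axes: x right, y down, z forward; pixel columns grow to the right and rows downward; lengths in mm; the calibration is good to about 2 mm. A picture is of the moment at which its call begins. There is no depth.
- job.finish_job(): hands the job in; it is judged then, once.
The state is a dict: "time_s": time; "joint_pos": joint angles; "qd": joint speeds; "joint_efforts": joint torques, N m; "tcp_pos": TCP position; "orientation": TCP orientation; "wrist_force": force on the tool from outside, world axes, zero at the start; "ft_torque": the same for the moment, N m; "width": finger opening in mm; "finger_force": force on a finger pad.
Only numpy, scipy, OpenCV 4.12 (cv2) and the standard library are available. Lean on these libraries where they do the work, as an engineer would, in place of code of your own. Each camera call takes 0.05 s, during which the arm holds its last target. There are 200 camera calls.

## Working session

There is one attempt and no reset: what is moved stays moved. The work goes in short steps, Python scripts to look and compute and a tool call to move; the robot and the scene stay as the last step left them, time stands still between calls to the robot, and variables do not carry over. Pictures are saved under pics/ and viewed, at most 14 in all, crops included, and the job is handed in when it is done.

Besides the shell and the picture viewer there is one more tool, called after "Call:" as name([rows], argument=value, ...), one row to a line, values as JSON. apply_moves: Moves the arm, as the interface text tells. Its arguments: {"type":"object","properties":{"rows":{"type":"array","items":{"type":"array","items":{"type":"array","items":{"type":"number","minimum":-1,"maximum":1}}}},"force":{"type":"number"}},"required":["rows"]}

```bash
mkdir -p pics; ls
cat > h.py <<'E'
import numpy as np, cv2
from bench import arm, get_image, job
from scipy.spatial.transform import Rotation as Ro
def ray(im,px):
    K=im['mtx']; d=[(px[0]-K[0][2])/K[0][0],(px[1]-K[1][2])/K[1][1]]
    d=np.array(d); u=d.copy()
    for _ in range(20): u=d/(1+im['k1']*(u@u))
    R=np.array(im['R']); t=np.array(im['t'])
    return -R.T@t, R.T@np.array([u[0],u[1],1.])
def at_z(im,px,z):
    c,d=ray(im,px); return c+d*(z-c[2])/d[2]
def tri(*ips):
    A=np.zeros((3,3));b=np.zeros(3)
    for im,px in ips:
        c,d=ray(im,px); d=d/np.linalg.norm(d); P=np.eye(3)-np.outer(d,d); A+=P;b+=P@c
    X=np.linalg.solve(A,b)
    return X,[np.round(np.array(px)-proj(im,X),1) for im,px in ips]
def proj(im,X):
    R=np.array(im['R']); p=R@np.array(X,float)+np.array(im['t']); u=p[:2]/p[2]
    u=u*(1+im['k1']*(u@u)); K=im['mtx']; return np.array([u[0]*K[0][0]+K[0][2],u[1]*K[1][1]+K[1][2]])
def grab(n,tag):
    im=get_image(n); cv2.imwrite(f'pics/{tag}.png',im['pixels']); np.save(f'pics/{tag}.npy',im,allow_pickle=True); return im
def load(tag): return np.load(f'pics/{tag}.npy',allow_pickle=True).item()
E
python3 - <<'E'
from h import *
for n in ['top','side','wrist']:
    im=grab(n,n+'0'); print(n,np.round(-np.array(im['R']).T@np.array(im['t'])),im['k1'],np.array(im['mtx'])[0,0])
o=arm.get_obs(); print(o); print(Ro.from_rotvec(o['orientation']).as_matrix().round(3))
E
```

```text
pics
top [ 278.  -43. 1272.] -0.10991889786104381 491.3493972284778
side [ 108. -828.  847.] -0.02893410976320852 498.7357908989421
wrist [236. 637. 385.] 0.020242329630129244 363.24863711140256
{'time_s': 0.15, 'joint_pos': array([-1.25250545,  0.4265833 ,  0.07387872,  1.60642975, -0.03412332,
        1.11078141, -0.06710031]), 'qd': array([ 0.00039315, -0.00181085, -0.00141557, -0.00293945, -0.00094517,
       -0.00070059, -0.00074923]), 'joint_efforts': array([ 2.44971183e-03, -9.36283207e+01,  3.66829813e+00, -4.54419565e+01,
       -4.88131342e-02,  1.80577539e-02,  1.50620440e-04]), 'tcp_pos': array([304.24970404, 602.18453929, 204.95385589]), 'orientation': array([-7.28177953e-01, -3.05586010e+00,  1.45508761e-03]), 'wrist_force': array([-0.24486607,  0.25745163, -0.57597981]), 'ft_torque': array([0.0320791 , 0.02367196, 0.01290197]), 'finger_force': 0.0, 'width': 93.59272677344585}
[[-0.893  0.451 -0.   ]
 [ 0.451  0.893 -0.001]
 [-0.    -0.001 -1.   ]]
```

View pics/top0.png

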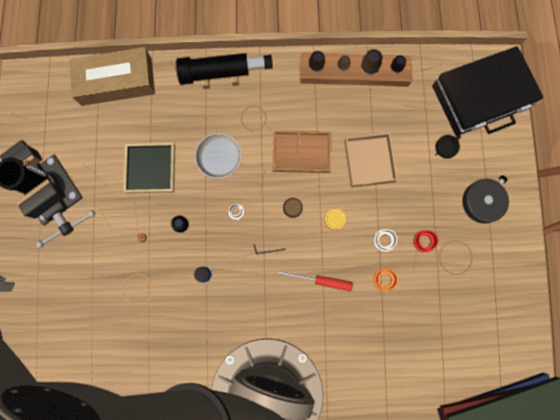

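View pics/side0.png

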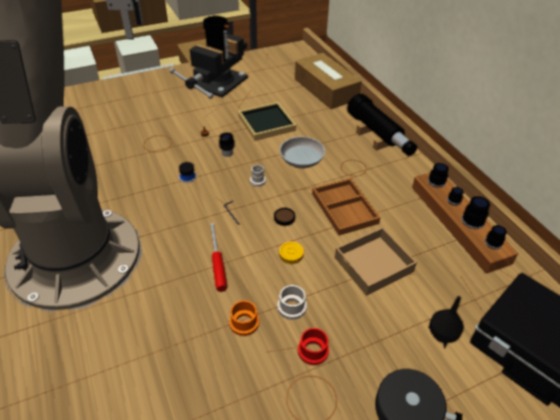

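The top view shows the following:
- **Two-inch adapter:** silver (385,240). The look-alikes are red (426,241) and orange (385,280).
- **Nosepiece:** (236,211).
- **Knob:** (141,238).
- **Filter cell:** (292,207), or the black and blue thing at (203,274).
- **Cap:** yellow (335,219).
- **Eyepiece:** (180,224), or again (203,274).
- **Places:** felt tray (149,167), dish (218,156), wooden tray (302,152), carton (370,160).

I'll check these choices in a close crop.

Run:
```python
from h import *
t=load('top0')['pixels'];s=load('side0')['pixels']
a=cv2.resize(t[125:295,110:440],(800,412),interpolation=cv2.INTER_CUBIC)[:, :]
cv2.imwrite('pics/c1.png',a)
b=cv2.resize(s[90:370,160:420],(557,600),interpolation=cv2.INTER_CUBIC)
cv2.imwrite('pics/c2.png',b)
```

```text
(no output)
```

View pics/c1.png

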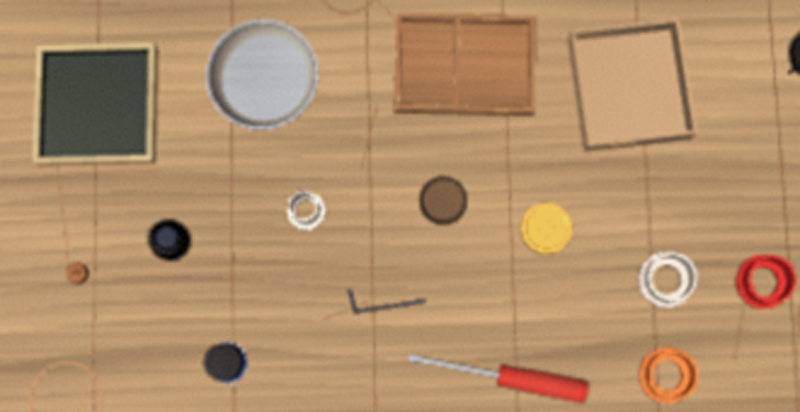

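View pics/c2.png

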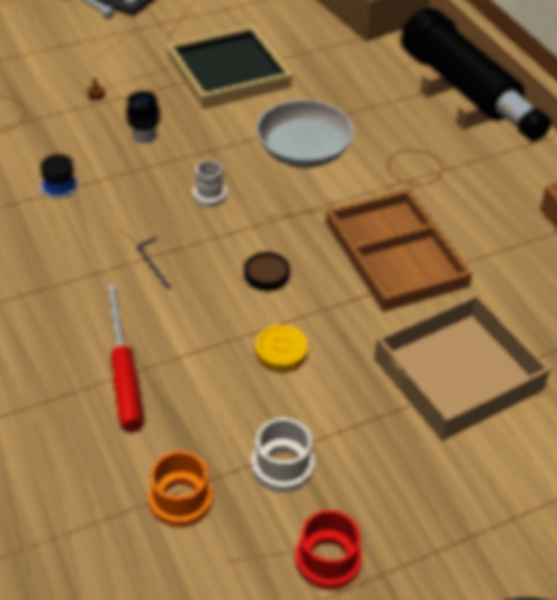

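The flat ring with brownish glass, crop (443,200), is the filter cell. The black piece on a steel barrel, crop (170,240), is the eyepiece, and the black and blue cap at (225,362) is a distractor. In the tray, the narrow bay is on the left (+y).

Run:
```python
from h import *
T,S=load('top0'),load('side0')
f=lambda a:(110+(a[0]+.5)*330/800-.5,125+(a[1]+.5)*170/412-.5)
g=lambda b:(160+(b[0]+.5)*260/557-.5,90+(b[1]+.5)*280/600-.5)
P=dict(two=((666,278),(284,438)),nose=((306,208),(209,169)),knobtip=((79,271),(95,80)),filt=((443,199),(268,269)),cap=((546,227),(281,342)),eye=((170,236),(143,101)),
t1=((398,15),(405,193)),t2=((536,17),(470,270)),t3=((533,114),(387,308)),t4=((395,111),(328,212)),
c1=((572,33),(475,300)),c2=((675,22),(548,372)),c3=((692,136),(446,437)),c4=((586,150),(377,350)),
f1=((38,46),(248,32)),f2=((156,45),(291,72)),f3=((153,160),(206,98)),f4=((36,160),(168,47)),dish=((262,74),(305,128)))
for k,(a,b) in P.items():
    X,r=tri((T,f(a)),(S,g(b))); print(k,X.round(1),r[0],r[1])
```

```text
two [ 379.2 -309.    39.7] [-0.4  1.6] [ 2.1 -0.4]
nose [460.5  63.9  49.1] [-0.3  1.1] [ 1.1 -0.2]
knobtip [401.  306.1  34.8] [-0.1  0.6] [ 0.5 -0.1]
filt [471.3 -79.6  12.2] [-0.3  0.9] [ 1.  -0.2]
cap [ 436.5 -187.5   19.8] [-0.2  0.7] [ 0.8 -0.2]
eye [432.1 204.1  60.7] [-0.1  0.5] [ 0.5 -0.1]
t1 [672.3 -36.   19.8] [-0.   0.1] [ 0.1 -0. ]
t2 [ 663.8 -185.8   31.6] [-0.2  0.6] [ 0.7 -0.2]
t3 [ 563.6 -180.9    8.9] [-0.5  1.3] [ 1.6 -0.3]
t4 [568.2 -31.3  21.7] [-0.4  1.4] [ 1.5 -0.3]
c1 [ 645.7 -224.3   29.4] [-0.2  0.6] [ 0.7 -0.2]
c2 [ 656.3 -337.7   31.1] [-0.5  1.1] [ 1.4 -0.3]
c3 [ 533.2 -352.4   10.7] [-0.3  0.9] [ 1.2 -0.2]
c4 [ 520.4 -235.1   18.4] [-0.4  1.3] [ 1.6 -0.3]
f1 [649.7 363.4  13.2] [ 0.2 -0.9] [-0.8  0.2]
f2 [645.4 225.9  31.9] [-0.3  0.9] [ 0.8 -0.2]
f3 [522.8 229.9  21.5] [-0.4  1.6] [ 1.6 -0.3]
f4 [522.9 358.6  22.6] [-0.1  0.3] [ 0.3 -0. ]
dish [609.7 111.   30.6] [-0.3  0.9] [ 0.9 -0.2]
```

Triangulated heights match the text (49/44, 12/12, 20/15 and 61/60 mm). I'll bring the arm towards the knob and square the tool to the world axes.

Call:
apply_moves([
  [[-0.063,-0.08,0,0,0,0,1],[-0.063,-0.08,0,0,0,0,1],[-0.063,-0.08,0,0,0,0,1],[-0.063,-0.08,0,0,0,0,1],[-0.063,-0.08,0,0,0,0,1],[-0.063,-0.08,0,0,0,0,1],[0,0,0,0,0,0.0585,1],[0,0,0,0,0,0.0585,1],[0,0,0,0,0,0.0585,1],[0,0,0,0,0,0.0585,1],[0,0,0,0,0,0.0585,1],[0,0,0,0,0,0.0585,1]],
])

```text
time_s: 1.65
tcp_pos: [364.7, 302.9, 205.4]
orientation: [-2.228, -2.215, 0.0]
wrist_force: [-0.5, -0.4, -0.9]
width: 94.1
finger_force: 0.0
```

Call:
apply_moves([
  [[0,0,0,0,0,0,1],[0,0,0,0,0,0,1]],
])

```text
time_s: 1.9
tcp_pos: [364.8, 303.0, 205.4]
orientation: [-2.216, -2.227, 0.0]
wrist_force: [0.5, 0.4, 0.2]
width: 93.8
finger_force: 0.0
```

Run:
```python
from h import *
im=grab('wrist','w1'); print(np.round(-np.array(im['R']).T@np.array(im['t'])),np.array(im['R']).round(2))
o=arm.get_obs(); print(o['time_s'],o['tcp_pos'],Ro.from_rotvec(o['orientation']).as_matrix().round(3),o['joint_pos'])
for n,X in dict(knob=(401,306,35),eye=(432,204,60),nose=(460,64,45),felt=(586,294,22)).items(): print(n,proj(im,X))
```

```text
[364. 380. 385.] [[ 1.    0.   -0.  ]
 [ 0.   -0.97  0.26]
 [ 0.   -0.26 -0.97]]
1.95 [364.78027973 302.96591274 205.45306622] [[-0.004  1.    -0.   ]
 [ 1.     0.004 -0.   ]
 [-0.    -0.    -1.   ]] [-1.05533576  0.09023869  0.24220576  2.05291755 -0.0256976   1.00131358
 -0.79614002]
knob [320.18615278 192.70035762]
eye [350.81658033 299.13725085]
nose [367.00239077 405.68118597]
felt [500.23341594 202.32900836]
```

View pics/w1.png

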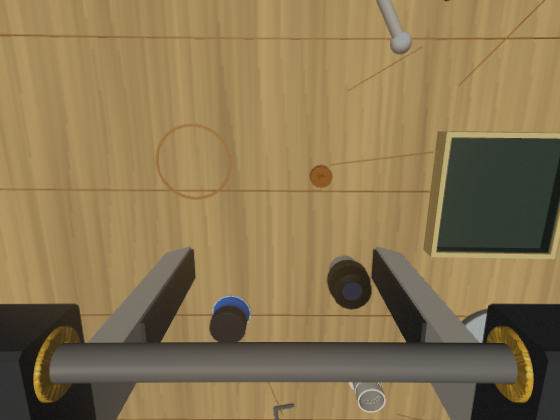

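The wrist view shows the knob at (320,176), the eyepiece top at (350,290), the nosepiece rim at (371,399), the felt tray inner floor corners at about (449,137) and (441,249), and the dish edge at (480,330). Next I'll refine with colour masks across views.

Run:
```python
from h import *
W=load('w1');T=load('top0');S=load('side0')
def blob(im,lo,hi,c,r):
    h=cv2.cvtColor(im['pixels'],cv2.COLOR_BGR2HSV); m=cv2.inRange(h,lo,hi); k=np.zeros_like(m); cv2.circle(k,c,r,255,-1); m&=k
    y,x=np.nonzero(m); return (x.mean(),y.mean()),len(x),(x.min(),x.max(),y.min(),y.max())
K=(5,150,40),(14,255,200)
for im,c,r in((W,(320,176),16),(T,(142,238),8),(S,(204,132),9)):
    b=blob(im,*K,c,r); print(b, [at_z(im,b[0],z).round(1) for z in (6,12,20)])
print('nose rim',at_z(W,(371,399),44), 'eye', at_z(W,(350,292),60))
```

```text
<stdin>:5: RuntimeWarning: Mean of empty slice.
  ret = ret.dtype.type(ret / rcount)
Traceback (most recent call last):
ValueError: zero-size array to reduction operation minimum which has no identity
```

Run:
```python
from h import *
W=load('w1');T=load('top0');S=load('side0')
for im,c,r in((W,(320,176),18),(T,(142,238),7),(S,(204,132),10)):
    p=im['pixels'][c[1]-r:c[1]+r+1,c[0]-r:c[0]+r+1].astype(float)
    bg=np.median(np.concatenate([p[0],p[-1],p[:,0],p[:,-1]]),0); d=np.linalg.norm(p-bg,axis=2)
    m=d>0.45*np.percentile(d,97); y,x=np.nonzero(m); px=(x.mean()+c[0]-r,y.mean()+c[1]-r)
    print(np.round(px,1),len(x),x.min()-r,x.max()-r,y.min()-r,y.max()-r,[at_z(im,px,z).round(1) for z in (6,12)])
print('nose rim',at_z(W,(371,399),44), 'eye', at_z(W,(350,292),60))
```

```text
[320.1 177.4] 464 -18 18 -11 15 [array([403.5, 316.3,   6. ]), array([402.8, 317.3,  12. ])]
[142.  237.5] 68 -4 4 -5 4 [array([399.8, 315.3,   6. ]), array([399.2, 313.6,  12. ])]
[204.4 132.6] 57 -3 4 -5 4 [array([405.3, 319.9,   6. ]), array([403.2, 311.7,  12. ])]
nose rim [464.20498982  72.07251099  44.        ] eye [430.79548841 211.74501151  60.        ]
```

Call:
apply_moves([
  [[0.013,0.037,0,0,0,0,1],[0.013,0.037,0,0,0,0,1],[0,0,0.09,0,0,0,0.6],[0,0,0.09,0,0,0,0.6],[0,0,0.09,0,0,0,0.6],[0,0,0,0,0,0,0.6],[0,0,0,0,0,0,0.6]],
])

```text
time_s: 2.82
tcp_pos: [403.0, 316.5, 71.6]
orientation: [2.221, 2.221, 0.001]
wrist_force: [0.3, -0.3, 0.4]
width: 56.6
finger_force: 0.0
```

Run:
```python
from h import *
W=load('w1')
im=grab('wrist','w2'); o=arm.get_obs(); print(o['time_s'],o['tcp_pos'],o['width'])
print(proj(im,(402,316,12)),proj(im,(402,316,28)),proj(im,o['tcp_pos']))
```

```text
2.875 [403.06473261 316.74699105  72.05959879] 56.4514344080723
[281.79989864 230.62843978] [281.72246487 238.20737456] [283.44754639 264.04688233]
```

View pics/w2.png

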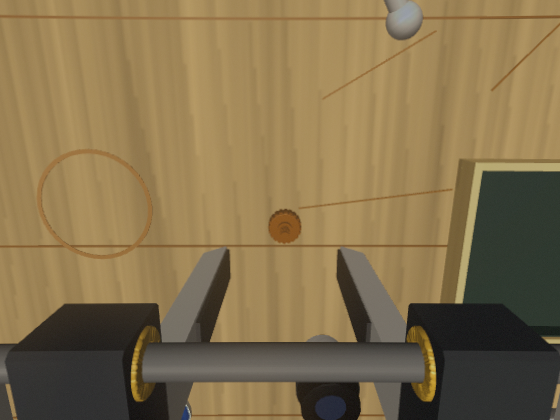

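The knob head is at (285,226), about 3 mm from the prediction. I'll correct for that, descend and grip.

Call:
apply_moves([
  [[0.006,0.003,0.05,0,0,0,0.6],[0,0,0.05,0,0,0,0.6],[0,0,0.036,0,0,0,0.6],[0,0,0,0,0,0,0.6],[0,0,0,0,0,0,0],[0,0,0,0,0,0,0],[0,0,0,0,0,0,0],[0,0,0,0,0,0,0],[0,0,0,0,0,0,0]],
], force=20)

```text
time_s: 4.0
tcp_pos: [403.5, 319.2, 2.8]
orientation: [-2.221, -2.222, -0.001]
wrist_force: [-1.2, -0.1, 6.1]
width: 21.4
finger_force: 20.0
```

Call:
apply_moves([
  [[0,0,-0.04,0,0,0,0],[0,0,-0.1,0,0,0,0],[0,0,-0.1,0,0,0,0],[-0.083,0.082,0,0,0,0,0],[-0.083,0.082,0,0,0,0,0],[-0.083,0.082,0,0,0,0,0],[-0.083,0.082,0,0,0,0,0],[-0.083,0.082,0,0,0,0,0],[0,0,0,0,0,0,0]],
])

```text
time_s: 5.12
tcp_pos: [610.6, 106.8, 122.3]
orientation: [2.226, 2.214, -0.001]
wrist_force: [-0.9, -0.2, -1.0]
width: 21.9
finger_force: 20.0
```

Run:
```python
from h import *
im=grab('wrist','w3'); t=grab('top','t3'); s=grab('side','s3'); o=arm.get_obs(); print(o['time_s'],o['tcp_pos'],o['width'])
print(proj(im,(610,111,28)),proj(im,(586,294,7)),[proj(im,X).round() for X in((523,230,22),(523,359,22),(646,226,22))])
```

```text
5.275 [607.71590356 112.14469423 122.10000321] 21.572411060360952
[282.38682776 210.98138895] [246.29174945 -50.6781534 ] [array([158.,  47.]), array([ 135., -190.]), array([332.,  52.])]
```

View pics/w3.png

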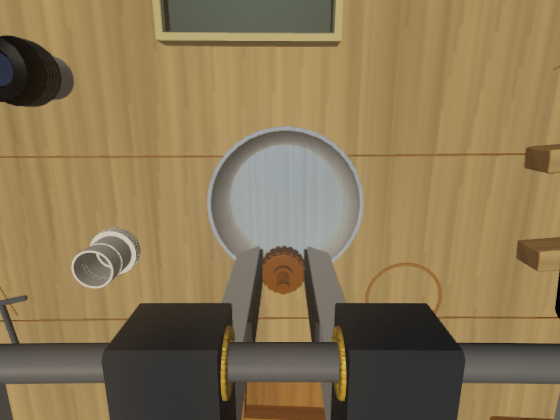

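Wrist view: the knob is held at (284,270), the dish rim centre is at (285,199) with edges 208–362, the felt tray's near outer corners are at (155,40) and (341,40), and the nosepiece rim is at (97,267).

Run:
```python
from h import *
im=load('w3'); w1=load('w1')
print('dish',at_z(im,(285,199),26)); print('felt',at_z(im,(155,40),22),at_z(im,(341,40),22))
print('nose',at_z(im,(97,267),44), tri((im,(97,267)),(w1,(371,399))))
print('nosecollar',at_z(im,(114,251),10))
print('eye base',at_z(im,(55,78),5))
print('felt w1',[at_z(w1,p,7).round() for p in ((449,137),(441,249))])
```

```text
dish [612.089652  120.1123977  26.       ]
felt [521.30474197 234.17846164  22.        ] [651.99994512 233.6323654   22.        ]
nose [468.45924469  71.89255402  44.        ] (array([465.61215002,  69.32083492,  39.86598242]), [array([ 0.6, -0.9]), array([-0.2,  0.7])])
nosecollar [466.06126082  71.70517411  10.        ]
eye base [437.39702652 210.69042457   5.        ]
felt w1 [array([533., 358.,   7.]), array([539., 237.,   7.])]
```

Call:
apply_moves([
  [[0.01,0.005,0.1,0,0,0,0],[0,0,0.1,0,0,0,0],[0,0,0.028,0,0,0,0],[0,0,0,0,0,0,0],[0,0,0,0,0,0,0.42],[0,0,0,0,0,0,0.42],[0,0,0,0,0,0,0.42],[0,0,-0.1,0,0,0,0.42],[0,0,-0.1,0,0,0,0.6],[0,0,0,0,0,0,0.6]],
])

```text
time_s: 6.52
tcp_pos: [613.2, 116.9, 112.6]
orientation: [2.22, 2.219, 0.009]
wrist_force: [0.4, 0.4, -1.1]
width: 54.7
finger_force: 0.0
```

Call:
apply_moves([
  [[-0.031,-0.097,0,0,0,0,0.7],[-0.031,-0.097,0,0,0,0,0.7],[-0.031,-0.098,0,0,0,0,0.7],[0,0,0,0,0,0,0.7],[0,0,0,0,0,0,0.7]],
])

```text
time_s: 7.15
tcp_pos: [465.4, 70.4, 108.6]
orientation: [2.221, 2.222, 0.001]
wrist_force: [0.3, -0.1, 1.1]
width: 65.6
finger_force: 0.0
```

Run:
```python
from h import *
im=grab('wrist','w4'); o=arm.get_obs(); print(o['time_s'],o['tcp_pos'],o['width'],proj(im,(466,71,44)))
```

```text
7.2 [465.77468544  70.42431091 108.51804309] 65.83313550834225 [284.08179392 226.96818991]
```

View pics/w4.png

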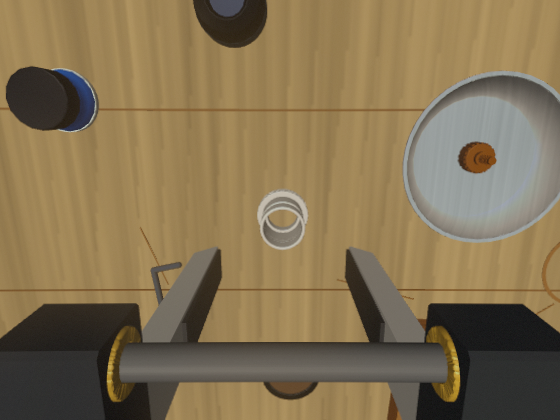

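The knob stands in the dish at (478,157). The nosepiece rim is at (282,226), as predicted, so I'll grip it.

Call:
apply_moves([
  [[0.001,-0.001,0.08,0,0,0,0.7],[0,0,0.08,0,0,0,0.7],[0,0,0.03,0,0,0,0.7],[0,0,0,0,0,0,0.3],[0,0,0,0,0,0,0],[0,0,0,0,0,0,0],[0,0,0,0,0,0,0],[0,0,0,0,0,0,0]],
], force=20)

```text
time_s: 8.2
tcp_pos: [465.0, 70.8, 14.3]
orientation: [2.221, 2.221, 0.002]
wrist_force: [-1.0, 0.5, 9.7]
width: 31.5
finger_force: 20.0
```

Call:
apply_moves([
  [[0,0,-0.05,0,0,0,0],[0,0,-0.1,0,0,0,0],[0,0,-0.08,0,0,0,0],[-0.104,0.042,0,0,0,0,0],[-0.104,0.042,0,0,0,0,0],[-0.104,0.042,0,0,0,0,0],[-0.104,0.042,0,0,0,0,0],[-0.104,0.042,0,0,0,0,0],[0,0,0,0,0,0,0],[0,0,0,0,0,0,0],[0,0,0,0,0,0,0]],
])

```text
time_s: 9.57
tcp_pos: [569.3, -188.1, 128.6]
orientation: [-2.219, -2.223, -0.001]
wrist_force: [0.3, 0.2, -1.4]
width: 31.6
finger_force: 20.0
```

Run:
```python
from h import *
im=grab('wrist','w5'); o=arm.get_obs(); print(o['time_s'],o['tcp_pos'],o['width'],[proj(im,X).round() for X in ((472,-75,12),(671,-28,22),(670,-178,22),(562,-178,22),(563,-26,22))])
```

```text
9.625 [ 569.40916401 -188.09241598  128.64646151] 31.1808103614333 [array([155.,  65.]), array([430., -10.]), array([408., 201.]), array([274., 200.]), array([275., -13.])]
```

View pics/w5.png

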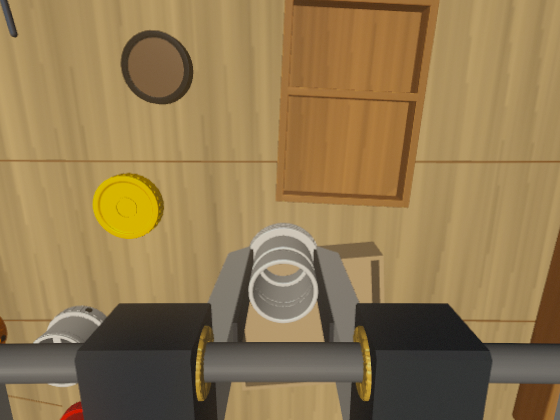

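Wrist view: the tray's near corners are at (277,199) and (410,205), and the divider ends are at (289,90) and (421,97). The filter ring is at (157,67) and the cap at (128,207).

Run:
```python
from h import *
im=load('w5')
for n,p,z in (('n1',(277,200),22),('n2',(410,206),22),('d1',(289,90),22),('d2',(421,97),22),('far',(438,4),22),('filt',(157,67),12),('cap',(128,206),15),('two rim',(57,359),42)): print(n,at_z(im,p,z).round(1))
```

```text
n1 [ 564.2 -177.7   22. ]
n2 [ 671.9 -182.5   22. ]
d1 [573.4 -93.4  22. ]
d2 [672.1 -98.5  22. ]
far [677.3 -36.7  22. ]
filt [473.3 -76.7  12. ]
cap [ 440.5 -184.7   15. ]
two rim [ 379.  -310.9   42. ]
```

Call:
apply_moves([
  [[0.083,0.036,0,0,0,0,0],[0.083,0.036,0,0,0,0,0],[0.084,0.036,0,0,0,0,0],[0,0,0.06,0,0,0,0],[0,0,0.06,0,0,0,0],[0,0,0.04,0,0,0,0],[0,0,0,0,0,0,0],[0,0,0,0,0,0,0]],
])

```text
time_s: 10.62
tcp_pos: [624.0, -64.5, 49.4]
orientation: [2.221, 2.221, 0.001]
wrist_force: [-0.6, 0.2, 0.1]
width: 31.7
finger_force: 20.0
```

Call:
apply_moves([
  [[0.002,-0.001,0.03,0,0,0,0],[0,0,0.018,0,0,0,0],[0,0,0.009,0,0,0,0],[0,0,0,0,0,0,0],[0,0,0,0,0,0,0.5],[0,0,0,0,0,0,0.5],[0,0,0,0,0,0,0.5],[0,0,-0.08,0,0,0,0.5],[0,0,-0.12,0,0,0,0.5]],
])

```text
time_s: 11.75
tcp_pos: [621.8, -63.4, 119.9]
orientation: [-2.22, -2.22, 0.004]
wrist_force: [0.5, 0.3, 0.5]
width: 46.9
finger_force: 0.0
```

Call:
apply_moves([
  [[-0.082,-0.081,0,0,0,0,0.8],[-0.082,-0.081,0,0,0,0,0.8],[-0.082,-0.081,0,0,0,0,0.8],[-0.083,-0.081,0,0,0,0,0.8],[-0.083,-0.081,0,0,0,0,0.8],[-0.083,-0.081,0,0,0,0,0.8],[0,0,0,0,0,0,0.8],[0,0,0,0,0,0,0.8]],
])

```text
time_s: 12.75
tcp_pos: [380.3, -310.9, 120.1]
orientation: [2.221, 2.221, 0.001]
wrist_force: [0.3, -1.0, 0.3]
width: 75.3
finger_force: 0.0
```

Run:
```python
from h import *
im=grab('wrist','w6'); o=arm.get_obs(); print(o['time_s'],o['tcp_pos'],o['width'],proj(im,(379,-311,42)),o['joint_pos'].round(2))
```

```text
12.8 [ 380.70628431 -310.47059679  120.06218926] 75.67277637158121 [281.54615882 222.40577296] [ 0.05  0.26  0.59  2.12 -0.2   0.81  0.76]
```

View pics/w6.png

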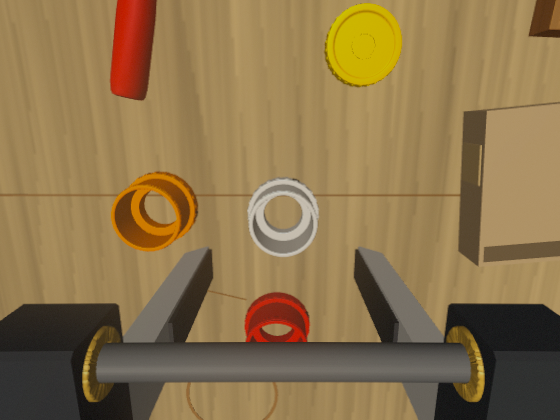

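The silver rim at (283,222) matches the prediction, and red (278,325) and orange (155,212) are clear of the fingers. The cap is at (364,45).

Call:
apply_moves([
  [[0,-0.001,0.09,0,0,0,0.8],[0,0,0.08,0,0,0,0.8],[0,0,0.039,0,0,0,0.8],[0,0,0,0,0,0,0.8],[0,0,0,0,0,0,0.3],[0,0,0,0,0,0,0],[0,0,0,0,0,0,0],[0,0,0,0,0,0,0],[0,0,0,0,0,0,0]],
], force=25)

```text
time_s: 13.92
tcp_pos: [380.1, -311.1, 16.2]
orientation: [2.22, 2.221, 0.001]
wrist_force: [-0.8, 1.9, 8.9]
width: 50.4
finger_force: 25.0
```

Call:
apply_moves([
  [[0,0,-0.05,0,0,0,0],[0,0,-0.1,0,0,0,0],[0,0,-0.08,0,0,0,0],[0.07,0.096,0,0,0,0,0],[0.07,0.096,0,0,0,0,0],[0.07,0.096,0,0,0,0,0],[0.07,0.096,0,0,0,0,0],[0.07,0.096,0,0,0,0,0],[0,0,0.07,0,0,0,0],[0,0,0.07,0,0,0,0],[0,0,0,0,0,0,0],[0,0,0,0,0,0,0]],
])

```text
time_s: 15.42
tcp_pos: [619.9, -136.4, 61.8]
orientation: [2.221, 2.221, 0.001]
wrist_force: [-0.1, -0.1, -0.6]
width: 50.4
finger_force: 25.0
```

Run:
```python
from h import *
im=grab('wrist','w7'); w=load('w6'); o=arm.get_obs(); print(o['time_s'],o['tcp_pos'],o['width'])
print('cap',at_z(w,(364,44),15),'carton',at_z(w,(462,112),34),at_z(w,(483,264),34))
```

```text
15.475 [ 620.23573574 -136.34495405   62.1726885 ] 50.47708987761403
cap [ 438.26332212 -185.37834681   15.        ] carton [ 505.5534388  -232.63533405   34.        ] [ 536.63540836 -347.32837831   34.        ]
```

View pics/w7.png

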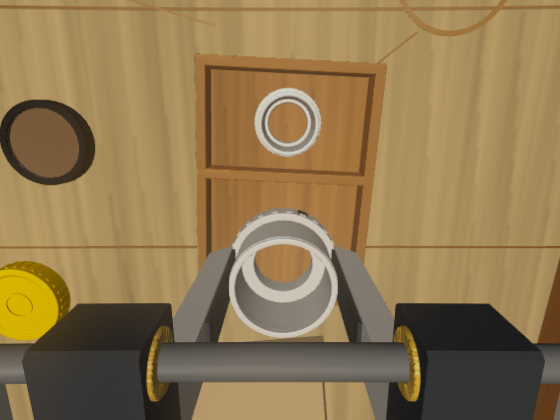

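The nosepiece stands upright in the narrow bay at (288,122), and the two-inch adapter is over the wide bay. I'll lower it.

Call:
apply_moves([
  [[0,0,0.04,0,0,0,0],[0,0,0.027,0,0,0,0],[0,0,0.011,0,0,0,0],[0,0,0,0,0,0,0],[0,0,0,0,0,0,0.68],[0,0,0,0,0,0,0.68],[0,0,0,0,0,0,0.68],[0,0,-0.1,0,0,0,0.68],[0,0,-0.1,0,0,0,0.8],[0,0,0,0,0,0,0.8]],
])

```text
time_s: 16.73
tcp_pos: [621.6, -136.5, 125.3]
orientation: [2.218, 2.218, 0.006]
wrist_force: [0.8, 0.8, -0.3]
width: 74.9
finger_force: 0.0
```

Call:
apply_moves([
  [[0.04,-0.098,0,0,0,0,0.8],[0.04,-0.098,0,0,0,0,0.8],[0.04,-0.098,0,0,0,0,0.8],[0,0,0,0,0,0,0.8],[0,0,0,0,0,0,0.8]],
])

```text
time_s: 17.35
tcp_pos: [473.0, -75.8, 121.5]
orientation: [2.22, 2.222, 0.001]
wrist_force: [0.8, 0.5, 0.3]
width: 75.6
finger_force: 0.0
```

Run:
```python
from h import *
im=grab('wrist','w8'); o=arm.get_obs(); print(o['time_s'],o['tcp_pos'],o['width'])
p=proj(im,(473,-76.7,12)); print(p)
def dark(im,p,r):
    g=cv2.cvtColor(im['pixels'],cv2.COLOR_BGR2GRAY); m=(g<50).astype(np.uint8)
    k=np.zeros_like(m); cv2.circle(k,tuple(int(v) for v in p),r,1,-1); m*=k
    c=max(cv2.findContours(m,cv2.RETR_EXTERNAL,cv2.CHAIN_APPROX_NONE)[0],key=cv2.contourArea); return cv2.fitEllipse(c)
e=dark(im,p,50); print(e, at_z(im,e[0],7))
w5=load('w5'); e5=dark(w5,(157,67),50); print(e5,at_z(w5,e5[0],7),tri((im,e[0]),(w5,e5[0])))
```

```text
17.4 [473.31496313 -76.13147164 121.4820756 ] 75.1020231602944
[283.24260171 212.48022783]
((291.93475341796875, 211.55079650878906), (37.54361343383789, 49.12793731689453), 1.8645881414413452) [480.28925265 -77.23116788   7.        ]
((189.61952209472656, 62.73406982421875), (2.750399589538574, 18.48177146911621), 165.3590850830078) [496.9800401  -72.93683049   7.        ] (array([487.20058812, -75.72525935,  -5.14945143]), [array([-7.6,  5.3]), array([ 8.2, -5.8])])
```

Run:
```python
from h import *
def dark(im,p,r):
    v=im['pixels'].max(2); m=(v<150).astype(np.uint8)
    k=np.zeros_like(m); cv2.circle(k,tuple(int(v) for v in p),r,1,-1); m=cv2.morphologyEx(m*k,cv2.MORPH_OPEN,np.ones((5,5)))
    c=max(cv2.findContours(m,cv2.RETR_EXTERNAL,cv2.CHAIN_APPROX_NONE)[0],key=cv2.contourArea); return cv2.fitEllipse(c)
im,w5=load('w8'),load('w5')
for a,p in((im,(283,212)),(w5,(157,67))):
    e=dark(a,p,48); print(e,at_z(a,e[0],7), a['pixels'][int(p[1]),int(p[0])],a['pixels'][int(p[1]),int(p[0])+45])
p=[dark(im,(283,212),48)[0],dark(w5,(157,67),48)[0]]; print(tri((im,p[0]),(w5,p[1])))
```

```text
((281.7865905761719, 211.1361541748047), (62.82080078125, 63.4172477722168), 95.03463745117188) [471.78333242 -76.87829119   7.        ] [ 51  81 109] [ 84 129 155]
((156.2406463623047, 66.87435913085938), (68.24092864990234, 77.84194946289062), 140.1160125732422) [471.0971607  -76.05593378   7.        ] [ 63  96 125] [ 91 139 166]
(array([471.79248222, -76.30871964,   9.14399482]), [array([-0.,  0.]), array([ 0., -0.])])
```

Call:
apply_moves([
  [[0,-0.003,0.09,0,0,0,0.8],[0,0,0.09,0,0,0,0.8],[0,0,0.04,0,0,0,0.8],[0,0,0.015,0,0,0,0.8],[0,0,0,0,0,0,0.8],[0,0,0,0,0,0,0],[0,0,0,0,0,0,0],[0,0,0,0,0,0,0],[0,0,0,0,0,0,0],[0,0,0,0,0,0,0]],
], force=15)

```text
time_s: 18.65
tcp_pos: [471.4, -75.9, 4.5]
orientation: [2.221, 2.221, 0.001]
wrist_force: [-0.3, 1.0, 8.1]
width: 51.6
finger_force: 15.0
```

Call:
apply_moves([
  [[0,0,-0.03,0,0,0,0],[0,0,-0.06,0,0,0,0],[0,0,-0.08,0,0,0,0],[0,0,-0.05,0,0,0,0],[0.05,0.02,0,0,0,0,0],[0.08,0.025,0,0,0,0,0],[0.08,0.025,0,0,0,0,0],[0.08,0.025,0,0,0,0,0],[0.08,0.025,0,0,0,0,0],[0.08,0.025,0,0,0,0,0],[0.08,0.025,0,0,0,0,0]],
])

```text
time_s: 20.02
tcp_pos: [556.1, 190.3, 115.1]
orientation: [2.221, 2.221, 0.001]
wrist_force: [0.0, 0.1, 0.0]
width: 51.4
finger_force: 15.0
```

Call:
apply_moves([
  [[0.08,0.025,0,0,0,0,0],[0.08,0.025,0,0,0,0,0],[0.06,0.01,0,0,0,0,0],[0,0,0.06,0,0,0,0],[0,0,0.06,0,0,0,0],[0,0,0.04,0,0,0,0],[0,0,0,0,0,0,0],[0,0,0,0,0,0,0]],
])

```text
time_s: 21.02
tcp_pos: [586.5, 299.1, 35.2]
orientation: [2.221, 2.221, 0.002]
wrist_force: [-0.0, -0.6, 0.5]
width: 51.4
finger_force: 15.0
```

Run:
```python
from h import *
im=grab('wrist','w9'); o=arm.get_obs(); print(o['time_s'],o['tcp_pos'],o['width'])
```

```text
21.075 [586.5684498  299.26685488  35.31418144] 51.306342985788845
```

View pics/w9.png

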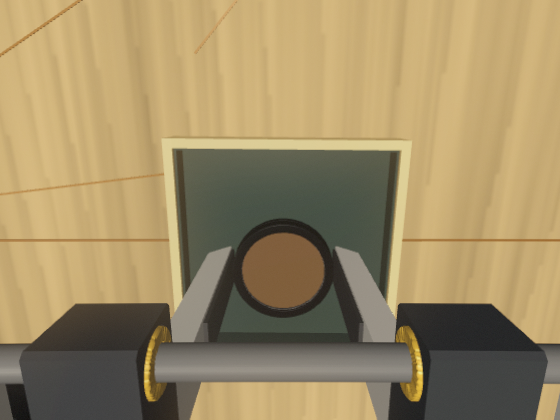

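The cell, held level at (283,268), is centred over the felt with clear walls. I'll lower it slowly.

Call:
apply_moves([
  [[0,0,0.02,0,0,0,0],[0,0,0.015,0,0,0,0],[0,0,0.006,0,0,0,0],[0,0,0.003,0,0,0,0],[0,0,0.002,0,0,0,0],[0,0,0,0,0,0,0],[0,0,0,0,0,0,0]],
])

```text
time_s: 21.95
tcp_pos: [585.8, 299.0, 11.5]
orientation: [-2.221, -2.221, 0.0]
wrist_force: [-3.1, -1.5, 7.8]
width: 51.2
finger_force: 15.0
```

Call:
apply_moves([
  [[0,0,0,0,0,0,0.68],[0,0,0,0,0,0,0.68],[0,0,0,0,0,0,0.68],[0,0,-0.03,0,0,0,0.68],[0,0,-0.09,0,0,0,0.8],[0,0,-0.09,0,0,0,0.8]],
])

```text
time_s: 22.7
tcp_pos: [585.8, 298.8, 118.0]
orientation: [2.221, 2.221, -0.0]
wrist_force: [0.4, 0.5, 0.4]
width: 74.9
finger_force: 0.0
```

Call:
apply_moves([
  [[-0.115,-0.03,0,0,0,0,0.8],[-0.115,-0.03,0,0,0,0,0.8],[-0.115,-0.03,0,0,0,0,0.8],[-0.115,-0.03,0,0,0,0,0.8],[-0.115,-0.03,0,0,0,0,0.8],[-0.115,-0.03,0,0,0,0,0.8],[-0.115,-0.03,0,0,0,0,0.8],[-0.115,-0.03,0,0,0,0,0.8],[-0.048,-0.056,0,0,0,0,0.8],[0,0,0,0,0,0,0.8],[0,0,0,0,0,0,0.8]],
])

```text
time_s: 24.08
tcp_pos: [438.6, -184.6, 116.6]
orientation: [2.221, 2.222, 0.002]
wrist_force: [0.7, 0.2, -0.2]
width: 75.3
finger_force: 0.0
```

Run:
```python
from h import *
im=grab('wrist','w10'); o=arm.get_obs(); print(o['time_s'],o['tcp_pos'],o['width'])
def yel(im):
    m=cv2.inRange(cv2.cvtColor(im['pixels'],cv2.COLOR_BGR2HSV),(22,200,90),(34,255,255))
    m=cv2.morphologyEx(m,cv2.MORPH_OPEN,np.ones((5,5)))
    c=max(cv2.findContours(m,cv2.RETR_EXTERNAL,cv2.CHAIN_APPROX_NONE)[0],key=cv2.contourArea); return cv2.fitEllipse(c)
e=yel(im); w6=load('w6'); e6=yel(w6); print(e,e6,at_z(im,e[0],10),at_z(w6,e6[0],10),tri((im,e[0]),(w6,e6[0])))
```

```text
24.125 [ 438.81123857 -184.28424916  116.47828573] 75.18943604171541
((282.5487060546875, 213.6770782470703), (65.78516387939453, 66.45068359375), 177.8437042236328) ((363.039794921875, 44.63029861450195), (74.08972930908203, 84.29298400878906), 25.922266006469727) [ 438.14867488 -185.7325192    10.        ] [ 438.60894566 -184.94115503   10.        ] (array([ 438.18971815, -185.24186074,   11.87622599]), [array([-0., -0.]), array([0.1, 0. ])])
```

Call:
apply_moves([
  [[-0.002,-0.001,0.09,0,0,0,0.8],[0,0,0.09,0,0,0,0.8],[0,0,0.045,0,0,0,0.8],[0,0,0,0,0,0,0.8],[0,0,0,0,0,0,0],[0,0,0,0,0,0,0],[0,0,0,0,0,0,0],[0,0,0,0,0,0,0],[0,0,0,0,0,0,0]],
], force=10)

```text
time_s: 25.25
tcp_pos: [437.9, -185.8, 3.9]
orientation: [2.221, 2.222, 0.001]
wrist_force: [0.0, 2.6, 7.5]
width: 53.9
finger_force: 10.0
```

Call:
apply_moves([
  [[0,0,-0.05,0,0,0,0],[0,0,-0.1,0,0,0,0],[0,0,-0.08,0,0,0,0],[-0.05,0.074,0,0,0,0,0],[-0.05,0.074,0,0,0,0,0],[-0.05,0.073,0,0,0,0,0],[-0.05,0.073,0,0,0,0,0],[0,0,0,0,0,0,0],[0,0,0,0,0,0,0]],
])

```text
time_s: 26.38
tcp_pos: [583.7, -285.8, 118.1]
orientation: [-2.221, -2.221, 0.001]
wrist_force: [-0.3, -0.5, -0.4]
width: 53.6
finger_force: 10.0
```

Run:
```python
from h import *
im=grab('wrist','w11'); o=arm.get_obs(); print(o['time_s'],o['tcp_pos'],o['width'])
```

```text
26.425 [ 583.60816583 -285.51313509  118.33047832] 53.53352498401915
```

View pics/w11.png

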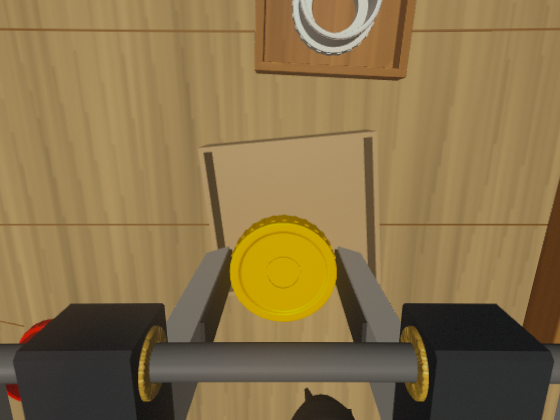

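Wrist view: the carton's far rim corners are at (201,148) and (376,132), and the cap is held level at (283,270). The two-inch adapter stands in its bay at (336,15).

Run:
```python
from h import *
im=load('w11'); a=at_z(im,(201,148),34);b=at_z(im,(376,132),34); d=(b-a)/np.linalg.norm(b-a); n=np.array([d[1],-d[0],0])
print(a,b,np.linalg.norm(b-a),(a+b)/2+n*59)
```

```text
[ 524.57977893 -232.05201807   34.        ] [ 649.18598533 -220.90429285   34.        ] 125.10387064760492 [ 592.14023975 -285.24345296   34.        ]
```

Call:
apply_moves([
  [[0,0.017,0.04,0,0,0,0],[0,0,0.09,0,0,0,0],[0,0,0.07,0,0,0,0],[0,0,0.02,0,0,0,0],[0,0,0,0,0,0,0],[0,0,0,0,0,0,0.68],[0,0,0,0,0,0,0.68],[0,0,0,0,0,0,0.68],[0,0,-0.06,0,0,0,0.68],[0,0,-0.1,0,0,0,0.68],[0,0,-0.1,0,0,0,0.68],[0,0,-0.1,0,0,0,0.68]],
])

```text
time_s: 27.92
tcp_pos: [592.8, -285.9, 190.5]
orientation: [2.221, 2.221, 0.0]
wrist_force: [0.9, 0.4, -0.0]
width: 63.6
finger_force: 0.0
```

Call:
apply_moves([
  [[0,-0.1,-0.02,0,0,0,0.68],[-0.05,-0.1,-0.02,0,0,0,0.68],[-0.08,-0.08,0,0,0,0,0.68],[-0.08,0,0,0,0,0,0.68],[-0.08,0,0,0,0,0,0.68],[0,0,0,0,0,0,0.68],[0,0,0,0,0,0,0.68],[0,0,0,0,0,0,0.68]],
])

```text
time_s: 28.92
tcp_pos: [453.4, -429.9, 208.6]
orientation: [-2.22, -2.223, -0.001]
wrist_force: [-0.1, -0.5, 0.3]
width: 63.8
finger_force: 0.0
```

Run:
```python
from h import *
t=grab('top','t9')['pixels'];s=grab('side','s9')['pixels']
a=cv2.resize(t[125:295,110:440],(660,340),interpolation=cv2.INTER_CUBIC)
b=cv2.resize(s[95:295,190:420],(299,260))
c=np.zeros((600,660,3),np.uint8); c[:340]=a; c[340:,:299]=b
cv2.imwrite('pics/fin.png',c); o=arm.get_obs(); print(o['time_s'],o['tcp_pos'])
```

```text
29.025 [ 453.45445909 -430.07836853  208.6322541 ]
```

View pics/fin.png

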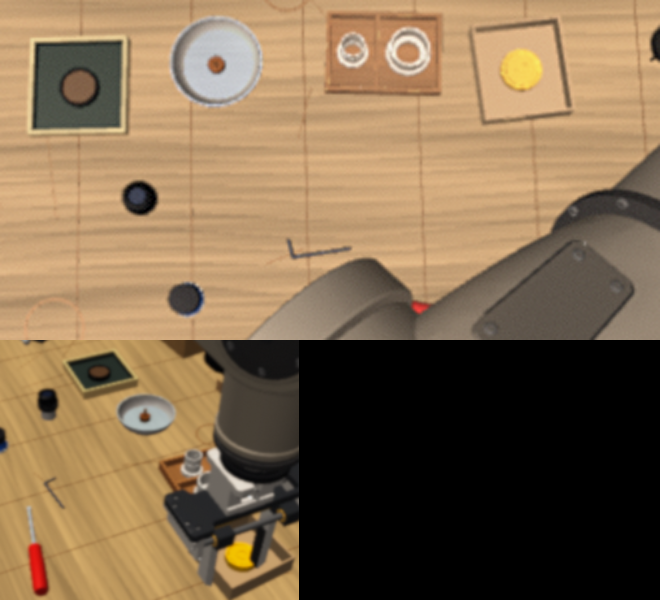

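All five parts and the filter cell are in place: filter (80,87), knob (217,64), adapters (352,50) and (407,50), cap (521,69). The eyepiece still stands at (140,197), and the arm is clear at z = 209.

```bash
python3 -c "
from bench import job
print(job.finish_job())"
```

```text
the job is handed in; nothing more can be done
None
```

I put all five parts where you asked (the filter cell set down gently on the felt), left the eyepiece standing where it was, and handed the job in at about 29 s; the hand-in gave no verdict, but the last pictures showed everything in place.

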